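# Wedge up the draining tray so it runs into the dish

### The job

Oil has to run off the draining tray into the small dish that stands under one of its two spouts. Take the white wedge, bring it to the other end of the tray, the one away from the dish, and slide it flat along the counter, thin edge first, under the middle of that end until the end has just lifted off its seats, about half a centimetre clear. Raise the tray only with the wedge, leave the dish and the other things where they stand, and finish still gripping the wedge in place under the tray: do not let go.

Things in the scene. Friction and masses are not known exactly. Their poses are not given: they have to be found in the camera images.
- stand: Dark steel tray stand, fixed, 222 x 272 mm (x, y). Origin on the counter at its centre, z up. Four 30 mm square posts at x = +-85, y = +-121 mm; their tops, 30 mm up, are the tray's seats; cheeks 42 mm high outside them (to x = +-111). Each y end is open between its posts: a gap 140 mm wide, 30 mm high; bare counter under the tray, save an 8 mm high bar along each long side.
- tray: Loose stainless draining tray, 200 x 280 mm (x, y), rim 26 mm high, wire rack inside, 0.6 to 1 kg. Origin at the centre of its underside; axes as the stand's, on whose seats it lies. A spout 40 mm wide sticks out 26 mm from each y end at x = +70 mm. Lugs 10 mm deep under it, just inside the posts, stop it sliding (2 mm play): wedged up at one end it tilts about the other end's posts.
- tray_end_a (a point): Middle of the lower edge of the tray's +y end (tray x = 0, y = +140 mm, on the underside): 30 mm above the counter when seated.
- tray_end_b (a point): Middle of the lower edge of the tray's -y end (tray x = 0, y = -140 mm, on the underside): 30 mm above the counter when seated.
- wedge: Loose white plastic wedge, 176 mm long (x), 34 mm wide (y), 0.17 kg. Origin at the centre of its flat underside. Its top rises evenly from 4 mm at the thin edge (x = +88) to 42 mm at x = -52 mm. Behind that, to x = -88, stands a grip block 36 mm long, 34 mm wide, 70 mm high, centred at x = -70. It lies flat to the robot's left or right, thin edge roughly towards the robot.
- wedge_edge (a point): Middle of the wedge's thin edge, on the underside (wedge x = +88, y = 0, z = 0). The slope first meets the seated tray when this is about 96 mm in under the tray's end; each further 10 mm raises that end 2.7 mm. Pushing it in takes up to about 15 N.
- dish: Small round white drip dish, 76 mm across, 22 mm high, loose, by the spout of one tray end (stand x = 75, y = +180 or -180 mm). Origin at the centre of its underside. The end to raise is the opposite one.
- tin: Closed square metal spice tin, 50 x 50 mm, 24 mm high, loose, by the spout of the other end (stand x = 75, y = -180 or +180 mm). Origin at the centre of its underside. Leave it.
- mill: Dark wooden pepper mill, 44 mm across, 88 mm high, loose, on the opposite side of the robot from the wedge. Origin at the centre of its underside. Leave it.

How it is judged:
At the end, for the whole second after the job is handed in: The end away from the dish is 2.5 to 10 mm above its seats on the wedge, the dish's end rests (under 1.5 mm up), tray not twisted over 1 degree or shifted 10 mm; wedge flat on the counter, thin edge under the raised end, gripped with over 3 N; tray untouched by the robot; all still (((y of dish in the frame of stand above 0 m and y of wedge_edge in the frame of stand between -0.12 and 0 m and y of wedge in the frame of stand below -0.08 m and z of tray_end_b in the frame of stand between 0.0325 and 0.04 m and z of tray_end_a in the frame of stand below 0.0315 m) or (y of dish in the frame of stand below 0 m and y of wedge_edge in the frame of stand between 0 and 0.12 m and y of wedge in the frame of stand above 0.08 m and z of tray_end_a in the frame of stand between 0.0325 and 0.04 m and z of tray_end_b in the frame of stand below 0.0315 m)) and angle between tray's own x axis and vertical between 1.55 and 1.592 rad and contact force between wedge and tray above 1 N and contact force between the fingers and wedge above 3 N and contact force between each of the arm, the fingers and tray below 0.5 N and height (world z) of wedge below 0.005 m and angle between wedge's own z axis and vertical below 0.08 rad and horizontal distance between tray and stand below 0.01 m and linear speed of each of tray, wedge below 0.01 m/s); the arm keeps its last pose, push and grip.
It fails at once if the dish is moved by more than 20 mm (distance of dish from where it was at the start of the episode above 0.02 m).
It fails at once if the tin or the mill is moved by more than 25 mm (distance of any of tin, mill from where it was at the start of the episode above 0.025 m).
It fails at once if the robot itself pushes or lifts the tray (more than 3 N) (contact force between any of the arm, the fingers and tray above 3 N).
It also fails if it takes over 48 s, if anything falls off the work surface, if the arm or the gripper's body presses on something with over 40 N, if the wrist force passes 120 N, or if a joint passes its speed limit or range.

### The arm

A 6-joint arm with a two-finger parallel gripper is mounted at the origin on the work surface. World frame = base frame: x ahead of the robot, y to its left, z up, the work surface at z = 0. Lengths are in m, angles in rad, forces in N, time in s.
With the tool pointing down it reaches from about 0.35 to 0.775 m from the base axis. Payload 5.5 kg.
Tool frame: the origin (TCP) lies at the very end of the fingers, on their centre line; the grasp point (between the pads) lies 19 mm behind it (env.grip_point_offset is the distance from the TCP to the grasp point, in m); z points along the fingers, y is the line along which they close (so a half turn about z gives the same grasp; the last joint's range is limited). The gripper opens to 85 mm and grips with 20 to 120 N. Pads are 22 mm wide; open, the fingers measure 114 mm over their backs; the gripper's body (76 mm by 85 mm) begins 54 mm behind the grasp point. The pads swing forward as they close: fully open they stand 13 mm farther back than shut.
Start: joints at [-1.443, 0.313, 0.046, 1.304, 0, 1.431], TCP at [0.152, -0.555, 0.231] pointing down, gripper open.
Joint ranges: [-2.76, 2.76], [-0.86, 1.69], [-1.03, 1.26], [-2.2, 2.34], [-1.47, 1.5], [-3.14, 3.14]. Speed limits (rad/s): [2.57, 2.57, 3.14, 3.14, 3.14, 3.14].

### API

Orientations are given as a unit quaternion [w, x, y, z].
In Python, from workcell import sensors, imaging, workorder, env gives the robot as it stands.
- The arm moves only by the shell command python3 -m handwheel 'ROWS' [FORCE]. ROWS is JSON, a list of rows, each a list of 5 numbers: the shift along the tool's x, y, z in mm, then the turn about the tool's z in rad, then the opening, from 0 (shut) to 1 (fully open). A call has 1 to 8 rows; each row is the pose to reach, as a shift and turn from the pose commanded when the call began, along the tool's axes at that moment; what a row does not reach only later rows make up. A row lasts 1/10 s, in which the tool goes at most 50 mm and 8.59 degrees, less where a joint would pass 70% of its speed; a pose out of reach is approached as far as the arm can. A call with a gripper value outside its range is refused whole. The fingers move at their own pace and stop on an object; FORCE is the grip in N (left out, the last holds). Time passes only in rows, so rows that repeat a pose let the fingers close. It gives the time, the measured TCP pose, the force, the opening and the grip force at its end, in the units of the state.
- sensors.get_state(): the state, without advancing time (a new reading comes with each control period).
- imaging.read_camera(name): name is "scene" or "top" or "wrist"; returns a dict with "color" (420x560x3 uint8, blue, green, red), "z_map" (420x560 float32, m along the optical axis (not along the pixel's ray), 0 where there is no reading), "fx", "fy", "cx", "cy" (pixels), "xyz" and "rotation" of the camera in the world. Camera axes: x right, y down, z forward; pixel columns grow to the right and rows downward; lengths in m; the calibration is good to about 2 mm. The wrist camera is an equidistant fisheye: a pixel r from the principal point sees the ray r / f radians off the axis. A picture is of the moment at which its call begins.
- workorder.hand_in(): hands the job in; it is judged then, once.
The state is a dict: "clock": time; "joint_pos": joint angles; "qvel": joint speeds; "tau": joint torques, N m; "tcp_pos": TCP position; "orientation": TCP orientation; "wrist_force": force on the tool from outside, world axes, zero at the start; "ft_torque": the same for the moment, N m; "finger_gap": finger opening in m; "grip_force": force on a finger pad.
Only numpy, scipy, OpenCV 4.12 (cv2) and the standard library are available. Lean on these libraries where they do the work, as an engineer would, in place of code of your own. Each camera call takes 0.05 s, during which the arm holds its last target. There are 200 camera calls.

## Working session

There is one attempt and no reset: what is moved stays moved. The work goes in short steps, Python scripts to look and compute and a shell command to move; the robot and the scene stay as the last step left them, time stands still between calls to the robot, and variables do not carry over. Pictures are saved under pics/ and viewed, at most 10 in all, crops included, and the job is handed in when it is done.

```bash
mkdir -p pics
cat > h.py <<'E'
import numpy as np, cv2, pickle
from workcell import sensors, imaging
def snap(n):
    d=imaging.read_camera(n); pickle.dump(d,open(f'pics/{n}.pkl','wb')); return d
def load(n): return pickle.load(open(f'pics/{n}.pkl','rb'))
def R(d):
    r=np.array(d['rotation'],float)
    if r.shape==(4,):
        from scipy.spatial.transform import Rotation as Q
        r=Q.from_quat(r[[1,2,3,0]]).as_matrix()
    return r
def ray(d,u,v):
    return R(d)@np.array([(u-d['cx'])/d['fx'],(v-d['cy'])/d['fy'],1.])
def pz(d,u,v):  # by depth
    return np.array(d['xyz'])+ray(d,u,v)*np.median(d['z_map'][v-1:v+2,u-1:u+2])
def onplane(d,u,v,z):
    r=ray(d,u,v);p=np.array(d['xyz']);return p+r*(z-p[2])/r[2]
def cloud(d):
    v,u=np.mgrid[:420,:560]; Z=d['z_map']
    c=np.stack([(u-d['cx'])/d['fx']*Z,(v-d['cy'])/d['fy']*Z,Z],-1)
    return c@R(d).T+np.array(d['xyz'])
E
python3 - <<'E'
from h import *
for n in('top','scene'):
    d=snap(n); print(n,d['xyz'],np.round(R(d),3).tolist(),d['fx'],d['cx'],d['cy'])
    cv2.imwrite(f'pics/{n}1.png',cv2.resize(d['color'],(800,600),interpolation=cv2.INTER_CUBIC))
s=sensors.get_state();print(s)
E
```

```text
top [ 0.42946237 -0.0149609   1.11296153] [[0.022, -0.996, 0.081], [-1.0, -0.021, 0.004], [-0.002, -0.081, -0.997]] 425.2986586370029 276.8222417682574 205.03602318726848
scene [1.07957685 0.34326052 0.71145673] [[-0.54, 0.612, -0.578], [0.842, 0.39, -0.373], [-0.003, -0.688, -0.726]] 402.9184933527305 277.3827559345294 209.05980124369685
{'clock': 0.1, 'joint_pos': array([-1.44256661e+00,  3.13924344e-01,  4.50759044e-02,  1.30360054e+00,
       -1.26871138e-05,  1.43118483e+00]), 'qvel': array([ 0.00121178, -0.00183432,  0.00222578, -0.00060304,  0.00112337,
       -0.00027502]), 'tau': array([ 2.92999292e-03, -4.81725204e+01,  2.99244028e+01,  1.26761696e-02,
       -1.65072497e-04, -1.16530742e-05]), 'tcp_pos': array([ 0.1520946 , -0.55403866,  0.23049177]), 'orientation': array([-8.26349263e-04,  9.91045690e-01,  1.33520624e-01, -1.64094371e-06]), 'wrist_force': array([ 0.49084576,  0.45715551, -0.34953721]), 'ft_torque': array([0.0009973 , 0.01376355, 0.06884273]), 'grip_force': 0.0, 'finger_gap': 0.08538180818353751}
```

View pics/top1.png

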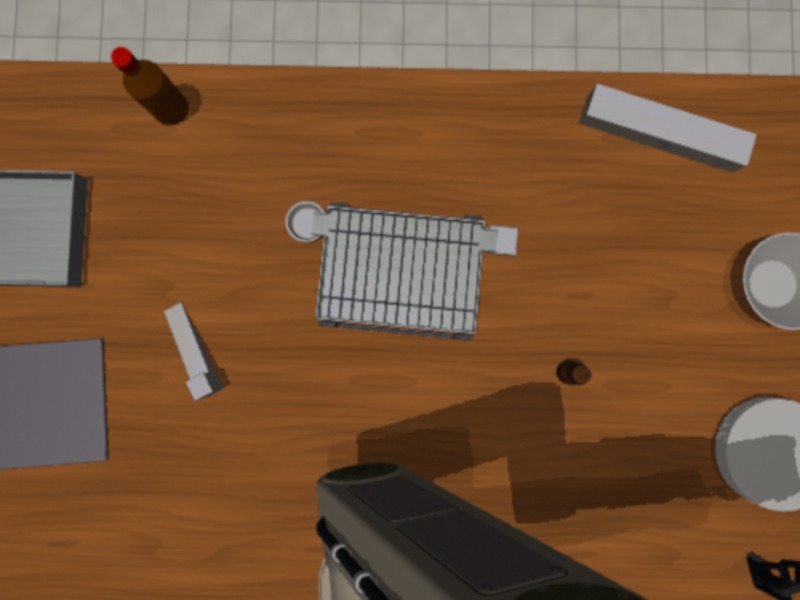

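View pics/scene1.png

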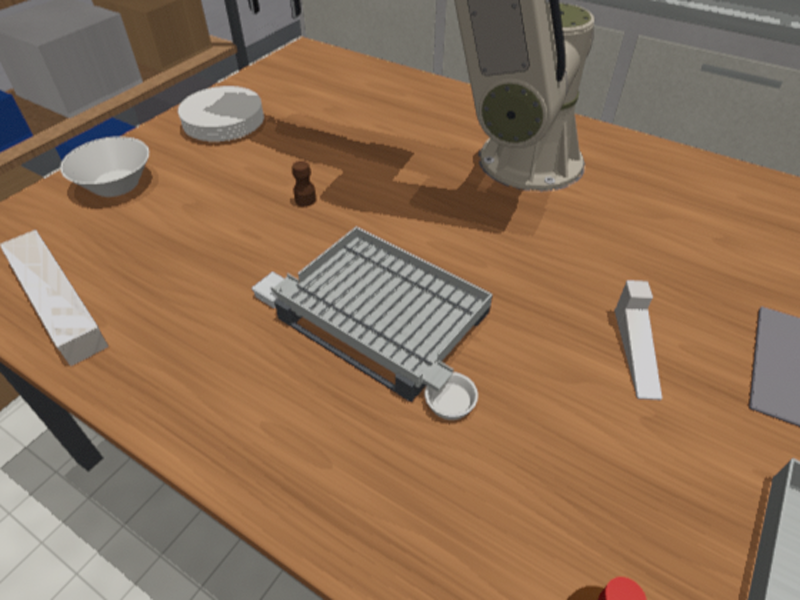

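The top view (800 px wide) shows the dish at (307,221) by the tray's left end, so the right end (−y) must be raised. The tin is at (505,240) and the mill at (573,372). The wedge is at the left, with its block at (201,385) near the robot and its thin edge at (175,308) pointing away from it. The scene view agrees: block (638,292), edge (650,397), dish (451,396).

Run:
```python
from h import *
T,S=load('top'),load('scene')
k=.7
def tri(a,b):
    A=[];B=[]
    for d,(u,v) in((T,a),(S,b)):
        r=ray(d,u*k,v*k); r/=np.linalg.norm(r); P=np.eye(3)-np.outer(r,r); A.append(P);B.append(P@np.array(d['xyz']))
    return np.linalg.lstsq(np.vstack(A),np.hstack(B),rcond=None)[0]
print('block top tri',tri((200,383),(639,290)),'edge',tri((173,307),(650,397)))
W=[]
for n,d,box in(('top',T,(160,300,235,405)),('scene',S,(605,275,670,405))):
    c=cloud(d); m=np.zeros((420,560),bool); x0,y0,x1,y1=[int(q*k) for q in box]; m[y0:y1,x0:x1]=1
    p=c[m&(d['z_map']>0)]
    b=p[p[:,2]>.06]; w=p[p[:,2]>.012]
    print(n,'block',np.median(b,0),b.shape,'zmax',b[:,2].max()); r=cv2.minAreaRect(w[:,:2].astype(np.float32)*1000); print(' wedge rect',r)
    r=cv2.minAreaRect(b[:,:2].astype(np.float32)*1000); print(' block rect',r)
# tray rim top, by cloud; dish/tin/mill
for n,d in(('top',T),('scene',S)):
    c=cloud(d); inb=(c[...,0]>.35)&(c[...,0]<.75)&(c[...,1]>-.25)&(c[...,1]<.2)&(d['z_map']>0)
    p=c[inb&(c[...,2]>.048)&(c[...,2]<.064)]
    print(n,'tray',cv2.minAreaRect(p[:,:2].astype(np.float32)*1000),np.median(p[:,2]))
c=cloud(T)
for nm,box in(('dish',(284,200,330,244)),('tin',(496,225,520,256)),('mill',(555,358,592,386))):
    x0,y0,x1,y1=[int(q*k) for q in box]; p=c[y0:y1,x0:x1].reshape(-1,3); p=p[p[:,2]>.012]; print(nm,np.median(p,0),p.min(0),p.max(0))
for v in((327,206),(484,216),(475,338),(318,323)): print('traycorner',onplane(T,v[0]*k,v[1]*k,.056))
```

```text
block top tri [0.35286205 0.32032375 0.07084513] edge [0.4849435  0.3966517  0.00442818]
top block [0.34750335 0.32076539 0.068982  ] (222, 3) zmax 0.07422177288004428
 wedge rect ((398.8536376953125, 350.05718994140625), (154.0589599609375, 36.38313293457031), 29.07964324951172)
 block rect ((347.0662536621094, 321.7471923828125), (35.894081115722656, 35.23605728149414), 29.013187408447266)
scene block [0.35310064 0.3213427  0.06969095] (239, 3) zmax 0.07256877893587366
 wedge rect ((400.7311706542969, 349.71954345703125), (157.07237243652344, 36.60624694824219), 28.720327377319336)
 block rect ((349.4194641113281, 321.314453125), (40.048580169677734, 33.91702651977539), 28.000314712524414)
top tray ((557.1280517578125, -17.276718139648438), (280.35919189453125, 200.11843872070312), 85.75035095214844) 0.054772692520225874
scene tray ((557.634765625, -18.325515747070312), (281.98651123046875, 203.4010772705078), 85.72962188720703) 0.05385457053700371
dish [0.64074731 0.13815597 0.03091817] [ 0.42946237 -0.0149609   0.0120807 ] [0.68314456 0.19268055 1.11296153]
tin [ 0.61818195 -0.20779717  0.02305294] [ 0.42946237 -0.22722238  0.01421282] [ 0.64284602 -0.0149609   1.11296153]
mill [ 0.38294337 -0.31624302  0.07704949] [ 0.36143169 -0.34182879  0.01229604] [ 0.42946237 -0.0149609   1.11296153]
traycorner [0.66694824 0.11354162 0.056     ]
traycorner [ 0.65486979 -0.16381444  0.056     ]
traycorner [ 0.44002491 -0.1502901   0.056     ]
traycorner [0.46017117 0.12285921 0.056     ]
```

Run:
```python
from h import *
T,S=load('top'),load('scene')
a=cv2.resize(T['color'][205:285,105:185],(560,560),interpolation=cv2.INTER_CUBIC) 
cv2.imwrite('pics/a.png',a)
b=cv2.resize(T['color'][130:245,190:370],(800,511),interpolation=cv2.INTER_CUBIC)
cv2.imwrite('pics/b.png',b)
```

```text
(no output)
```

View pics/a.png

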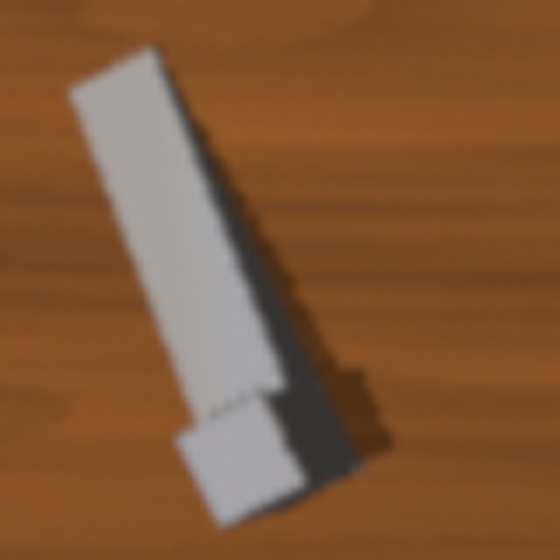

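View pics/b.png

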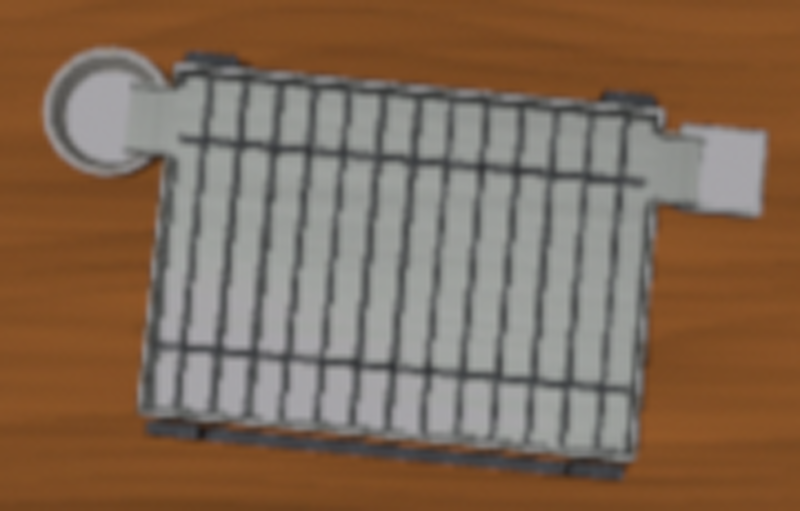

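Checks: the block top triangulates to z 0.071 (70 given) and the edge to z 0.004. Block–edge distance is 0.155 (158 given). The tray measures 280×200 with its rim at 0.055. The block is at (0.350, 0.321), the wedge yaw is 29°, and the tray centre is (0.557, −0.018) with its y axis at 85.75°. Now moving to above the wedge.

```bash
cat > go.py <<'E'
# usage: go.py x y z yaw_toolx_deg -> shift (mm, tool axes) and turn for the target TCP
import sys,numpy as np
from scipy.spatial.transform import Rotation as Q
from workcell import sensors
s=sensors.get_state(); q=np.array(s['orientation']); r=Q.from_quat(q[[1,2,3,0]]).as_matrix()
x,y,z,a=map(float,sys.argv[1:]); yaw=np.arctan2(r[1,0],r[0,0])
t=-(np.radians(a)-yaw); t=(t+np.pi)%(2*np.pi)-np.pi
print('now',s['tcp_pos'].round(4),'yaw',np.degrees(yaw).round(2),'tilt',r[:,2].round(4),'j',s['joint_pos'].round(2),'t',round(s['clock'],2),'F',s['wrist_force'].round(1),'gap',round(s['finger_gap'],4),'grip',round(s['grip_force'],1))
print('rows',(r.T@(np.array([x,y,z])-s['tcp_pos'])*1000).round(1),t.round(3))
E
python3 go.py 0.45 -0.25 0.23 78
```

```text
now [ 0.1521 -0.554   0.2305] yaw 15.35 tilt [-2.0e-04  1.6e-03 -1.0e+00] j [-1.44  0.31  0.05  1.3  -0.    1.43] t 0.1 F [ 0.5  0.5 -0.3] gap 0.0854 grip 0.0
rows [ 367.7 -214.4    0.9] -1.094
```

```bash
python3 -m handwheel '[[368,-214,0,-1.1,1],[368,-214,0,-1.1,1],[368,-214,0,-1.1,1],[368,-214,0,-1.1,1],[368,-214,0,-1.1,1],[368,-214,0,-1.1,1],[368,-214,0,-1.1,1],[368,-214,0,-1.1,1]]' && python3 go.py 0.5 0.1 0.23 145
```

```text
clock: 0.9
tcp_pos: [0.4333, -0.2673, 0.2311]
orientation: [-0.0, 0.774, 0.633, -0.0]
wrist_force: [0.7, -1.1, 0.9]
finger_gap: 0.0852
grip_force: 0.0
now [ 0.4333 -0.2673  0.2311] yaw 78.6 tilt [-2.e-04  0.e+00 -1.e+00] j [-0.71  0.19 -0.12  1.26 -0.    1.06] t 0.9 F [ 0.7 -1.1  0.9] gap 0.0852 grip 0.0
rows [373.2  -7.2   1.1] -1.159
```

```bash
python3 -m handwheel '[[370,-7,0,-1.15,1],[370,-7,0,-1.15,1],[370,-7,0,-1.15,1],[370,-7,0,-1.15,1],[370,-7,0,-1.15,1],[370,-7,0,-1.15,1],[370,-7,0,-1.15,1],[370,-7,0,-1.15,1]]' && python3 go.py 0.35 0.321 0.2 -151
```

```text
clock: 1.7
tcp_pos: [0.5, 0.0985, 0.2309]
orientation: [-0.0, 0.302, 0.953, 0.0]
wrist_force: [0.6, -0.7, 0.4]
finger_gap: 0.085
grip_force: 0.0
now [0.5    0.0985 0.2309] yaw 144.79 tilt [-4.e-04  9.e-04 -1.e+00] j [ 0.04  0.19 -0.12  1.26  0.    0.65] t 1.7 F [ 0.6 -0.7  0.4] gap 0.085 grip 0.0
rows [250.8  95.3  31.2] -1.121
```

```bash
python3 -m handwheel '[[251,95,31,-1.12,1],[251,95,31,-1.12,1],[251,95,31,-1.12,1],[251,95,31,-1.12,1],[251,95,31,-1.12,1],[251,95,31,-1.12,1],[251,95,31,-1.12,1],[251,95,31,-1.12,1]]'
python3 - <<'E'
from h import *
d=snap('wrist'); print(d['xyz'],d['fx'],d['cx'],d['cy'],R(d).round(3).tolist())
cv2.imwrite('pics/w1.png',d['color'])
E
python3 go.py 0.35 0.321 0.025 -151
```

```text
clock: 2.5
tcp_pos: [0.3507, 0.3191, 0.1997]
orientation: [-0.001, -0.249, 0.968, -0.0]
wrist_force: [-0.3, 0.1, 0.2]
finger_gap: 0.0854
grip_force: 0.0
[0.28570107 0.2825561  0.34308571] 325.19226210127806 284.77003713164567 208.7145715747495 [[-0.482, 0.838, 0.256], [0.876, 0.461, 0.141], [0.0, 0.292, -0.956]]
now [0.351  0.3188 0.1998] yaw -151.15 tilt [-9.e-04 -7.e-04 -1.e+00] j [ 0.57  0.13 -0.26  1.18 -0.    0.06] t 2.55 F [-0.3 -0.8  0.7] gap 0.0855 grip 0.0
rows [ -0.4   2.5 174.8] -0.003
```

View pics/w1.png

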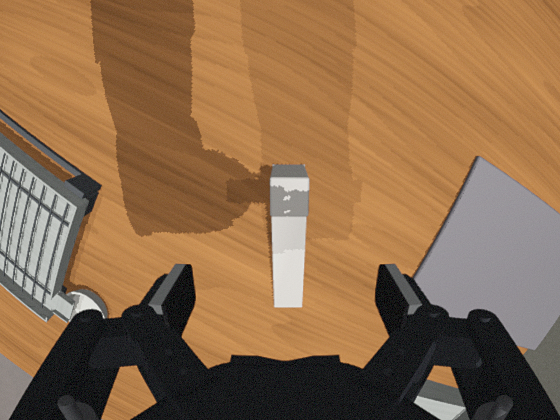

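The wrist view shows the block top, corners (270,178)–(308,216) and centre (289,197), with the wedge pointing straight down the image between the fingers (centre about 284). I'll check the block position from this ray.

Run:
```python
from h import *
d=load('wrist')
def on(u,v,z):
    p=np.array([u-d['cx'],v-d['cy']]);r=np.hypot(*p);th=r/d['fx'];c=np.r_[p/r*np.sin(th),np.cos(th)]
    w=R(d)@c;o=np.array(d['xyz']);return o+w*(z-o[2])/w[2]
b=on(289,197,.07);e=on(288,307,.004);print(b,e,np.degrees(np.arctan2(*(e-b)[[1,0]])),np.linalg.norm((e-b)[:2]))
```

```text
[0.3477449  0.32091776 0.07      ] [0.48653517 0.3977133  0.004     ] 28.956668957918147 0.15861996219878177
```

```bash
python3 -m handwheel '[[0,2,60,0,1],[0,2,110,0,1],[0,2,150,0,1],[0,2,172,0,1],[0,2,175,0,1],[0,2,175,0,1],[0,2,175,0,1]]' 80 && python3 -m handwheel '[[0,0,0,0,0],[0,0,0,0,0],[0,0,0,0,0],[0,0,0,0,0],[0,0,0,0,0],[0,0,0,0,0],[0,0,0,0,0],[0,0,0,0,0]]' 80 && python3 go.py 0.35 0.321 0.20 -151
```

```text
clock: 3.25
tcp_pos: [0.3523, 0.3209, 0.0267]
orientation: [0.001, -0.245, 0.969, 0.0]
wrist_force: [0.2, 0.7, -0.4]
finger_gap: 0.0854
grip_force: 0.0
clock: 4.05
tcp_pos: [0.3515, 0.3207, 0.0262]
orientation: [0.001, -0.246, 0.969, 0.0]
wrist_force: [-1.4, -0.1, 5.4]
finger_gap: 0.0331
grip_force: 79.5
now [0.3515 0.3207 0.0262] yaw -151.56 tilt [ 0.0014  0.0011 -1.    ] j [ 0.57  0.29 -0.53  0.74  0.    0.07] t 4.05 F [-1.4 -0.1  5.4] gap 0.0331 grip 79.5
rows [   0.9    1.  -173.8] -0.01
```

```bash
python3 -m handwheel '[[0,0,-40,0,0],[0,0,-80,0,0],[0,0,-120,0,0],[0,0,-160,0,0],[0,0,-175,0,0],[0,0,-175,0,0]]' 80 && python3 go.py 0.5 0.05 0.20 -120
```

```text
clock: 4.65
tcp_pos: [0.3523, 0.321, 0.2028]
orientation: [0.002, -0.246, 0.969, 0.001]
wrist_force: [0.9, 0.3, -1.9]
finger_gap: 0.0331
grip_force: 79.6
now [0.3523 0.321  0.2028] yaw -151.57 tilt [ 0.0043  0.0026 -1.    ] j [ 0.57  0.13 -0.26  1.18 -0.    0.07] t 4.65 F [ 0.9  0.3 -1.9] gap 0.0331 grip 79.6
rows [  -0.9 -308.7    2.7] -0.551
```

```bash
python3 -m handwheel '[[0,-309,0,-0.55,0],[0,-309,0,-0.55,0],[0,-309,0,-0.55,0],[0,-309,0,-0.55,0],[0,-309,0,-0.55,0],[0,-309,0,-0.55,0],[0,-309,0,-0.55,0],[0,-309,0,-0.55,0]]' && python3 go.py 0.533 -0.345 0.20 -94.25
```

```text
clock: 5.45
tcp_pos: [0.4994, 0.0443, 0.198]
orientation: [-0.001, -0.497, 0.868, -0.0]
wrist_force: [-0.5, -0.1, -2.3]
finger_gap: 0.0333
grip_force: 80.0
now [0.4994 0.0443 0.198 ] yaw -120.41 tilt [-0.0017 -0.0014 -1.    ] j [-0.07  0.19 -0.2   1.18 -0.   -1.11] t 5.45 F [-0.5 -0.1 -2.3] gap 0.0333 grip 80.0
rows [ 318.8 -226.    -1.5] -0.457
```

```bash
python3 -m handwheel '[[319,-226,0,-0.46,0],[319,-226,0,-0.46,0],[319,-226,0,-0.46,0],[319,-226,0,-0.46,0],[319,-226,0,-0.46,0],[319,-226,0,-0.46,0],[319,-226,0,-0.46,0],[319,-226,0,-0.46,0]]' && python3 -m handwheel '[[0,0,0,0,0],[0,0,0,0,0],[0,0,0,0,0]]'
python3 - <<'E'
from h import *
d=snap('wrist'); cv2.imwrite('pics/w2.png',d['color']); t=snap('top')
c=cloud(t)
for z0,z1 in((.1,.24),):
  p=c[(c[...,1]<-.1)&(c[...,1]>-.5)&(c[...,2]>z0)&(c[...,2]<z1)]; print(p.shape)
E
python3 go.py 0.533 -0.345 0.20 -94.25
```

```text
clock: 6.25
tcp_pos: [0.5327, -0.3349, 0.1983]
orientation: [-0.0, -0.684, 0.729, 0.001]
wrist_force: [1.3, 0.5, -2.0]
finger_gap: 0.0335
grip_force: 80.0
clock: 6.55
tcp_pos: [0.5327, -0.3325, 0.1989]
orientation: [-0.0, -0.684, 0.729, 0.002]
wrist_force: [0.1, 0.9, -1.6]
finger_gap: 0.0331
grip_force: 80.1
(1288, 3)
now [ 0.5332 -0.3323  0.1999] yaw -93.59 tilt [-9.e-04  8.e-04 -1.e+00] j [-0.69  0.43  0.14  1.28  0.   -2.19] t 6.65 F [-0.2  0.1 -2.4] gap 0.0331 grip 80.1
rows [12.7 -0.5 -0.1] 0.011
```

View pics/w2.png

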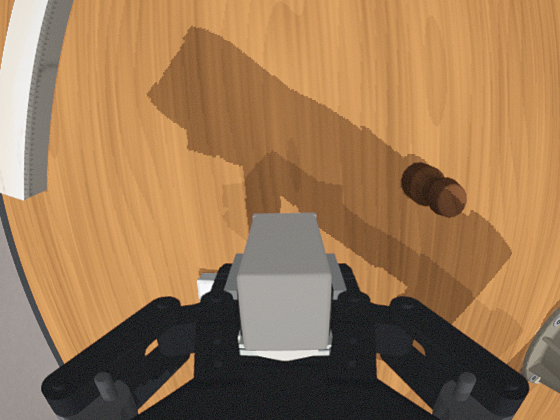

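The wrist view shows the block held squarely between the pads, top (237–330, 275–348). The mill is well clear at (435,190). Back off a little, then lower.

```bash
python3 -m handwheel '[[13,0,30,0.01,0],[13,0,70,0.01,0],[13,0,110,0.01,0],[13,0,145,0.01,0],[13,0,162,0.01,0],[13,0,168,0.01,0],[13,0,168,0.01,0],[13,0,168,0.01,0]]' && python3 go.py 0.533 -0.345 0.0262 -94.25
python3 - <<'E'
from h import *
S=snap('scene')
cv2.imwrite('pics/s2.png',cv2.resize(S['color'][100:310,130:410],(800,600),interpolation=cv2.INTER_CUBIC))
E
```

```text
clock: 7.45
tcp_pos: [0.5336, -0.3473, 0.0339]
orientation: [0.0, -0.681, 0.733, -0.001]
wrist_force: [-0.4, -0.6, -1.1]
finger_gap: 0.0332
grip_force: 80.1
now [ 0.5336 -0.3473  0.0339] yaw -94.22 tilt [ 0.0019 -0.0017 -1.    ] j [-0.7   0.55 -0.1   0.92 -0.   -2.2 ] t 7.45 F [-0.4 -0.6 -1.1] gap 0.0332 grip 80.1
rows [-2.3  0.8  7.7] 0.001
```

View pics/s2.png

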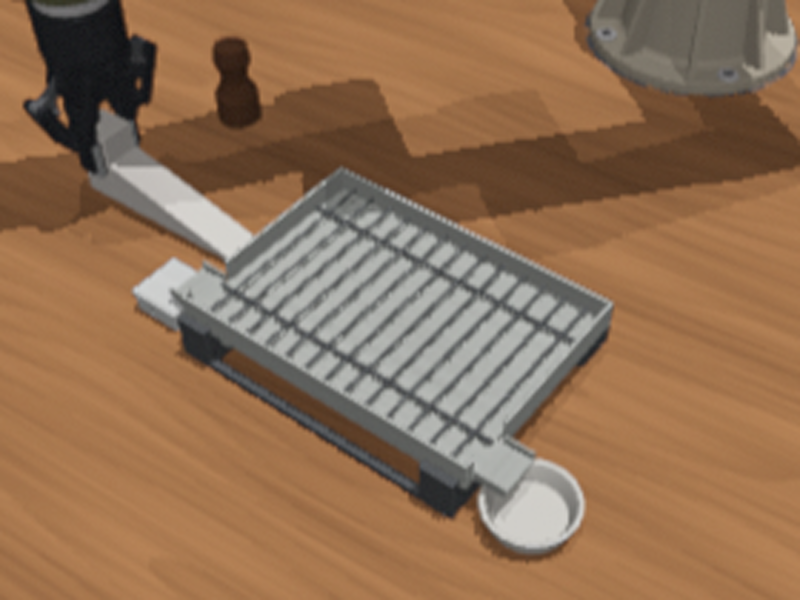

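The scene crop shows the wedge just above the counter, pointing at the middle of the tray's near-tin end, with its tip about (240,245) by the rim. I'll fit its axis in the stand frame.

```bash
cat > fit.py <<'E'
from h import *
c0=np.array([.557,-.018]);yx=np.array([.0743,.9972]);xx=np.array([.9972,-.0743])
for n in('scene','top'):
    d=snap(n);c=cloud(d);p=c[d['z_map']>0];s=np.stack([(p[:,:2]-c0)@xx,(p[:,:2]-c0)@yx,p[:,2]],1)
    w=s[(abs(s[:,0])<.045)&(s[:,1]>-.30)&(s[:,1]<-.143)&(s[:,2]>.009)&(s[:,2]<.056)]
    if len(w)<20: print(n,len(w));continue
    r=[]
    for y in np.arange(-.3,-.14,.012):
        q=w[(w[:,1]>=y)&(w[:,1]<y+.012)]
        if len(q)>8: r.append((y+.006,np.percentile(q[:,0],3),np.percentile(q[:,0],97),np.median(q[:,2])))
    print(n);print(np.round(np.array(r)*1000,1))
    # tray rim heights at ends
    for sgn in(-1,1):
        e=s[(abs(s[:,0])<.06)&(abs(s[:,1]-sgn*.139)<.004)&(s[:,2]>.045)&(s[:,2]<.075)]; print('rim',sgn,np.percentile(e[:,2],[50,90]).round(4) if len(e) else None)
E
python3 fit.py
```

```text
scene
[[-294.   -13.4   19.5   42.4]
 [-282.   -14.8   19.    39.8]
 [-270.   -15.4   19.    35.8]
 [-258.   -13.8   19.    33.5]
 [-246.   -15.    18.1   29.6]
 [-234.   -15.7   17.6   26.4]
 [-222.   -17.3   17.2   23.2]
 [-210.   -16.6   17.4   20.6]
 [-198.   -16.7   16.7   17.3]
 [-186.   -16.8   16.6   14.1]
 [-174.   -14.6   15.4   12.1]]
rim -1 [0.0522 0.0566]
rim 1 [0.0535 0.0569]
top
[[-294.   -16.2   15.9   42.8]
 [-282.   -16.4   15.3   39.4]
 [-270.   -16.7   16.5   36.8]
 [-258.   -17.    16.3   33.4]
 [-246.   -17.3   15.3   30.1]
 [-234.   -16.9   14.4   26.4]
 [-222.   -17.6   14.    23.9]
 [-210.   -18.1   15.5   20.8]
 [-198.   -17.1   15.    17.4]
 [-186.   -17.5   14.1   13.6]
 [-174.   -18.    13.5   12.2]]
rim -1 [0.054 0.057]
rim 1 [0.0547 0.0584]
```

```bash
python3 -m handwheel '[[0,0,3,0,0],[0,0,6,0,0],[0,0,7,0,0],[0,0,7,0,0],[0,0,7,0,0]]' 110 && python3 go.py 0.533 -0.345 0.0262 -94.25
```

```text
clock: 8.1
tcp_pos: [0.5328, -0.3476, 0.0263]
orientation: [0.0, -0.68, 0.733, -0.001]
wrist_force: [-1.9, 0.1, 5.7]
finger_gap: 0.0332
grip_force: 109.8
now [ 0.5328 -0.3476  0.0263] yaw -94.28 tilt [ 1.e-03 -8.e-04 -1.e+00] j [-0.7   0.55 -0.11  0.91  0.   -2.2 ] t 8.1 F [-1.9  0.1  5.7] gap 0.0332 grip 109.8
rows [-2.6 -0.   0.1] -0.0
```

In contact with the counter (about 6 N). Sliding in, first part below the contact depth.

```bash
python3 -m handwheel '[[-15,0,0,0,0],[-30,0,0,0,0],[-45,0,0,0,0],[-60,0,0,0,0],[-75,0,0,0,0],[-90,0,0,0,0],[-100,0,0,0,0],[-100,0,0,0,0]]' && python3 go.py 0.5433 -0.2015 0.0262 -94.25 && python3 fit.py
```

```text
clock: 8.9
tcp_pos: [0.5407, -0.2452, 0.0263]
orientation: [0.001, -0.681, 0.732, -0.0]
wrist_force: [0.4, 2.4, 7.0]
finger_gap: 0.0331
grip_force: 109.5
now [ 0.5407 -0.2452  0.0263] yaw -94.15 tilt [ 1.7e-03  5.0e-04 -1.0e+00] j [-0.56  0.48 -0.23  0.86  0.   -2.06] t 8.9 F [0.4 2.4 7. ] gap 0.0331 grip 109.5
rows [-43.8   0.6   0.1] 0.002
scene
[[-234.    17.8   33.1   37.1]
 [-222.   -27.9   31.5   42.3]
 [-210.   -14.8   19.6   41.1]
 [-198.   -15.8   19.1   36.9]
 [-186.   -14.9   18.1   33.7]
 [-174.   -15.    17.8   30.9]
 [-162.   -15.3   16.8   29.4]]
rim -1 [0.0521 0.0562]
rim 1 [0.0537 0.0566]
top
[[-210.   -17.9   15.4   39.8]
 [-198.   -17.    14.7   37.7]
 [-186.   -17.1   16.5   34.2]
 [-174.   -17.4   16.1   31.2]
 [-162.   -17.8   15.2   28. ]
 [-150.   -17.8   14.3   24.2]]
rim -1 [0.0547 0.0572]
rim 1 [0.0546 0.0574]
```

```bash
python3 -m handwheel '[[-8,0,0,0,0],[-16,0,0,0,0],[-20,0,0,0,0],[-20,0,0,0,0]]' | grep -E 'tcp|force'; python3 -m handwheel '[[-4,0,0,0,0],[-4,0,0,0,0],[-4,0,0,0,0]]' | grep -E 'tcp|wrist';  python3 -m handwheel '[[-4,0,0,0,0],[-4,0,0,0,0],[-4,0,0,0,0]]' | grep -E 'tcp|wrist'; python3 -m handwheel '[[-4,0,0,0,0],[-4,0,0,0,0],[-4,0,0,0,0]]' | grep -E 'tcp|wrist'
```

```text
tcp_pos: [0.5422, -0.2266, 0.0263]
wrist_force: [0.3, -1.1, 6.6]
grip_force: 109.5
tcp_pos: [0.5425, -0.223, 0.0263]
wrist_force: [0.5, -1.2, 5.6]
tcp_pos: [0.5428, -0.2191, 0.0263]
wrist_force: [0.4, -2.4, 6.0]
tcp_pos: [0.5431, -0.2157, 0.0263]
wrist_force: [-0.1, -3.1, 5.1]
```

```bash
for i in 1; do :; done; python3 -m handwheel '[[-4,0,0,0,0],[-4,0,0,0,0],[-4,0,0,0,0]]' | grep -E 'tcp|wrist'; python3 -m handwheel '[[-4,0,0,0,0],[-4,0,0,0,0],[-4,0,0,0,0]]' | grep -E 'tcp|wrist';  python3 -m handwheel '[[-4,0,0,0,0],[-4,0,0,0,0],[-4,0,0,0,0]]' | grep -E 'tcp|wrist'; python3 fit.py
```

```text
tcp_pos: [0.5435, -0.2124, 0.0263]
wrist_force: [-0.5, -5.7, 4.7]
tcp_pos: [0.5438, -0.2086, 0.0263]
wrist_force: [0.1, -5.9, 4.5]
tcp_pos: [0.5442, -0.2046, 0.0263]
wrist_force: [0.3, -7.9, 3.4]
scene
[[-198.    17.2   31.6   14.4]
 [-186.   -21.2   32.6   41.7]
 [-174.   -21.7   29.7   43.7]
 [-162.   -15.1   18.4   39.3]]
rim -1 [0.0539 0.0591]
rim 1 [0.0538 0.0568]
top
[[-174.   -19.9   -3.5   40.5]
 [-162.   -16.3   16.3   38.4]
 [-150.   -16.3   15.8   35.4]]
rim -1 [0.0573 0.0591]
rim 1 [0.0548 0.0574]
```

The rim is up about 2.5–3 mm. Advance 8 mm more.

```bash
python3 -m handwheel '[[-3,0,0,0,0],[-6,0,0,0,0],[-8,0,0,0,0],[-8,0,0,0,0],[-8,0,0,0,0],[-8,0,0,0,0],[-8,0,0,0,0]]'; python3 fit.py
python3 - <<'E'
from h import *
S=load('scene')
cv2.imwrite('pics/s3.png',cv2.resize(S['color'][100:310,130:410],(800,600),interpolation=cv2.INTER_CUBIC))
E
```

```text
clock: 12.0
tcp_pos: [0.5447, -0.1968, 0.0263]
orientation: [-0.001, -0.68, 0.733, -0.002]
wrist_force: [0.4, -7.6, 4.6]
finger_gap: 0.0328
grip_force: 109.4
scene
[[-186.    18.    32.3   16.8]
 [-174.   -27.6   32.4   42.9]
 [-162.   -15.7   20.2   43.2]]
rim -1 [0.0555 0.0606]
rim 1 [0.0537 0.0565]
top
[[-162.   -16.4   13.6   39.6]
 [-150.   -16.1   15.3   37.4]]
rim -1 [0.0598 0.0618]
rim 1 [0.0542 0.0575]
```

View pics/s3.png

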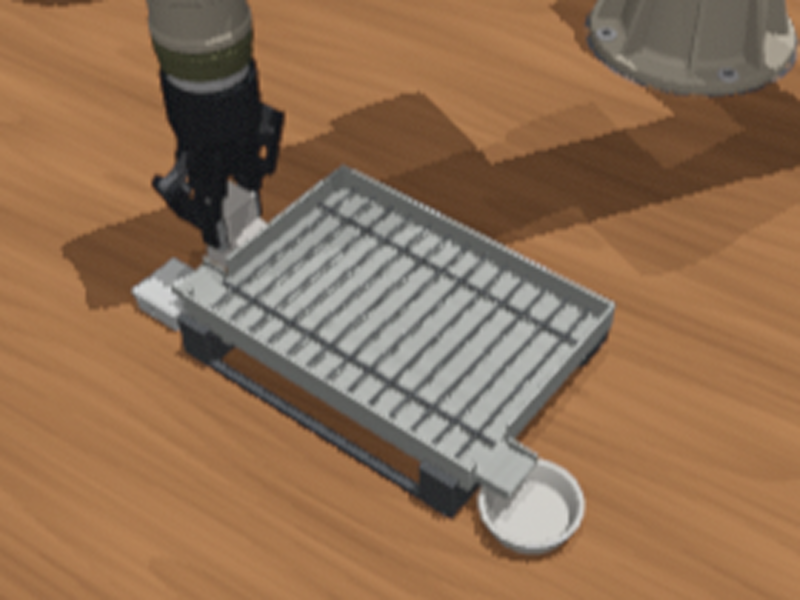

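The raised end is now 4.4–5 mm up and the dish end is unchanged. In the view the dish (530,510) and the tin (165,290) have not moved, and the wedge is gripped under the middle of the raised end.

```bash
python3 -c "from workcell import workorder; print(workorder.hand_in())"
```

```text
the job is handed in; nothing more can be done
None
```

I slid the wedge under the middle of the tray end away from the dish and raised it about 5 mm by camera depth. I handed the job in still gripping the wedge (about 109 N at the last reading); no verdict came back. The dish's end stayed on its seats, and the dish and tin stayed in place.

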